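# Load the test jig, free the catch, hold the lever

### The arm

A 6-joint arm with a two-finger parallel gripper is mounted at the origin on a cart in front of the work surface, level with it; the furniture and walls round the work are solid. World frame = base frame: x ahead of the robot, y to its left, z up, the work surface at z = 0. Lengths are in m, angles in rad, forces in N, time in s.
With the tool pointing down it reaches from about 0.375 to 0.975 m from the base axis. Payload 3.8 kg.
Tool frame: the origin (TCP) lies where the fingers leave the gripper's body, on its centre line; the fingertips stand 73 mm ahead of it and the grasp point (between the pads) lies 54 mm ahead of it; z points along the fingers, y is the line along which they close (so a half turn about z gives the same grasp; the last joint's range is limited). The gripper opens to 85 mm and grips with 20 to 120 N. Pads are 22 mm wide; open, the fingers measure 114 mm over their backs; the gripper's body (76 mm by 85 mm) begins 54 mm behind the grasp point. The pads swing forward as they close: fully open they stand 13 mm farther back than shut.
Start: joints at [-1.153, 0.264, 1.604, -0, 1.274, -0.037], TCP at [0.297, -0.606, 0.304] pointing down, gripper open.
Joint ranges: [-2.63, 2.63], [-0.94, 2.18], [0.31, 2.57], [-1.31, 4.45], [0, 2.66], [-2.55, 2.55]. Speed limits (rad/s): [2.57, 2.57, 3.14, 3.14, 3.14, 3.14].

### API

Orientations are given as [roll, pitch, yaw] about the fixed x, y, z axes, in that order (R = Rz(yaw) Ry(pitch) Rx(roll)).
In Python, from station import manip gives the robot as it stands.
- The arm moves only by the shell command python3 -m crank 'ROWS' [OPENING]. ROWS is JSON, a list of rows, each a list of 2 entries, a list of its own where there are three numbers: the shift along the tool's x, y, z in m, then the turn, a rotation vector about the tool's x, y, z in degrees. A call has exactly 5 rows; each row is the pose to reach, as a shift and turn from the pose commanded when the call began, along the tool's axes at that moment; what a row does not reach only later rows make up. A row lasts 1/10 s, in which the tool goes at most 50 mm and 8.59 degrees, less where a joint would pass 70% of its speed; a pose out of reach is approached as far as the arm can. A call with a gripper value outside its range is refused whole. OPENING is the closure in counts, from 0 (fully open) to 255 (shut), set as the call begins (- or left out, the last holds). The fingers move at their own pace and stop on an object; the grip force is fixed at half the most. Time passes only in rows, so rows that repeat a pose let the fingers close, or fill a call up. It gives the time, the measured TCP pose, the force, the opening and the grip force at its end, in the units of the state.
- manip.observe(): the state, without advancing time (a new reading comes with each control period).
- manip.get_image(name): name is "side" or "top"; returns the picture (384x512x3 uint8, blue, green, red); there is no depth.
- manip.calibration(name): a dict with "vertical_fov" (degrees; the focal length in pixels is half the picture's height over the tangent of half this angle, whatever the lens; pixels are square), "cx", "cy" (the principal point, pixels), "pose" (4x4, takes a point from camera to world coordinates). Camera axes: x right, y up, looking along -z (the intrinsics and any distortion apply to the point x, -y, -z); pixel columns grow to the right and rows downward; lengths in m; the calibration is good to about 2 mm. A picture is of the moment at which its call begins. calibration takes no time and is no camera call.
- manip.job_done(): hands the job in; it is judged then, once.
The state is a dict: "clock": time; "qpos": joint angles; "joint_velocities": joint speeds; "joint_efforts": joint torques, N m; "position": TCP position; "tcp_rot": TCP orientation; "ft_force": force on the tool from outside, world axes, zero at the start; "torque": the same for the moment, N m; "gripper_width": finger opening in m; "grip_force": force on a finger pad.
Only numpy, scipy, OpenCV 4.12 (cv2) and the standard library are available. Lean on these libraries where they do the work, as an engineer would, in place of code of your own. Each camera call takes 0.05 s, during which the arm holds its last target. There are 200 camera calls.

### The job

Set up the bench test jig: lay the black block battery flat in the red bay and the blue converter module flat in the blue bay, each with its terminals towards the jig's brass spring probes, and let go of them. Then flip the red safety catch over to clear the lever, pull the yellow-gripped lever towards the robot's side all the way to its stop, and finish while still holding it there, so that the probes stay pressed on both. Leave the other things on the bench where they are.

Things in the scene. Friction and masses are not known exactly. Their poses are not given: they have to be found in the camera images.
- jig: the fixed test jig: grey plate 150 x 240 x 12 mm (x -80 to 70, y -115 to 125; the lever's grip overhangs it to the right, to y = -159). Origin: plate's underside; x points from its front (robot's side) to its back, y to its left, z up. Lever and red catch stand on its right (-y), the two bays on its left; behind the bays a carriage, under 45 mm high there, carries two brass spring probes.
- battery_bay (a point): front middle of the red battery bay, on its floor (12 mm above the bench), at the rear face of the white front stop (12 mm high); jig axes, the bay runs along +x. Two lips 8 mm high run 10 mm back from the stop, 38 mm apart for the 26 mm wide battery; behind them the sides are bare plate, free for fingers. The probe's tip waits at x = 66 mm from here, 10 mm above the floor.
- module_bay (a point): the same point of the blue module bay: lips 42 mm apart for the 30 mm wide module; its probe's tip waits at x = 70 mm. Pulling the lever advances both probes by 30 mm: they push battery and module forward against the stops, then give, with about 3 N each.
- battery: loose black-and-copper block battery lying flat, 26 mm wide (own x), 44 mm long without its studs (own y, -21 to +23.5 mm), 17 mm high, about 45 g. Origin on its underside, at the middle. The two terminal studs, about 2 mm long, stand on its copper-coloured end, the -y end.
- battery_terminals (a point): middle of the battery's terminal end face (without the studs), 21 mm along its -y from its origin, 8.5 mm above its underside
- module: loose converter module: blue block 48 mm long (own x), 30 mm wide (own y), 17 mm high to the body of its finned aluminium cover (thin fins to 20 mm), about 70 g. Origin under its middle; three brass terminal screws on top at the +x end.
- module_terminals (a point): middle of the module's +x (terminal) end face, 24 mm from its origin, 7 mm above its underside
- catch (a joint): angle of the red safety catch (rad): about 0 to 0.2 at the start, when its bar lies across in front of the lever's shank and blocks it; 1.6 fully flipped over. From about 1.1 the lever is free. Hinge along the jig's x, stiff by friction: it stays where it is left; under 2 N on the tab moves it.
- catch_tab (a point): top end of the catch's red thumb tab, an upright plate 22 mm wide (jig x), 6 mm thick (9 mm at its top), 45 mm long above the hinge. To flip the catch, push the tab to the jig's +y and follow it down until it lies flat towards +y; the 48 mm long blocking bar, 52 mm further back, then stands upright.
- catch_hinge (a point): fixed point on the catch's hinge axis at the tab, 75 mm above the bench; jig axes. The space on the tab's -y side, in front of the lever, is free down to the base plate.
- lever (a joint): angle of the lever (rad): 0 at rest, leaning back from the robot by 0.45; grows as it is pulled to the jig's -x; stop at 0.9, leaning forward by 0.45. A spring returns it: up to about 8 N at the grip at the end. It drives the probe carriage. Behind the closed catch it gives only about 0.1 rad.
- lever_grip (a point): middle of the lever's round grip: yellow sleeve of 16 mm diameter, 56 mm long, lying along the jig's y, 100 mm from the pivot axis, 130 mm above the bench at rest. It sticks out to -y from the 12 mm thick shank, which is 44 mm to +y of this point; all round the sleeve is free: pinch or hook it from above. It can turn in the fingers as the lever swings.
- lever_pivot (a point): fixed point on the lever's pivot axis (along the jig's y) at the shank, 40 mm above the bench
- battery_probe: brass tip of the spring probe behind the battery bay, 16 x 10 mm; origin at the middle of its front face
- module_probe: brass tip of the spring probe behind the module bay, 16 x 10 mm; origin at the middle of its front face
- drill_block: bystander, to be left alone: light grey aluminium drill block, 32 x 50 x 20 mm; origin under its middle
- jar: bystander, to be left alone: amber jar with a black lid, 52 mm across, 38 mm high; origin under its middle
- spool: bystander, to be left alone: green-ended solder spool, 49 mm across, 52 mm high; origin under its middle
- tape: bystander, to be left alone: roll of black tape, 55 mm across, 19 mm high; origin under its middle

How it is judged:
By the outcome, as a careful person would: the job done as asked, in the order asked, and still so for the second after the job is handed in, while the arm keeps its last pose, push and grip.
It also fails if it takes over 72 s, if anything falls off the work surface, if the arm or the gripper's body presses on something with over 40 N, if the wrist force passes 120 N, or if a joint passes its speed limit or range.

## Working session

There is one attempt and no reset: what is moved stays moved. The work goes in short steps, Python scripts to look and compute and a shell command to move; the robot and the scene stay as the last step left them, time stands still between calls to the robot, and variables do not carry over. Pictures are saved under pics/ and viewed, at most 10 in all, crops included, and the job is handed in when it is done.

```bash
mkdir -p pics; ls; python3 - <<'E'
from station import manip
import cv2
for n in("top","side"):
    cv2.imwrite(f"pics/{n}0.png",cv2.resize(manip.get_image(n),(800,600),interpolation=cv2.INTER_CUBIC)); c=manip.calibration(n);print(n,c)
print(manip.observe())
E
```

```text
pics
top {'vertical_fov': 49.24140719936729, 'cx': 254.4982172416643, 'cy': 189.69132284501978, 'pose': array([[ 0.01217734,  0.98171598, -0.1899617 ,  0.24274169],
       [-0.99977086,  0.01529854,  0.0149729 ,  0.03350712],
       [ 0.01760527,  0.18973584,  0.98167732,  1.48312695],
       [ 0.        ,  0.        ,  0.        ,  1.        ]])}
side {'vertical_fov': 50.18456679480745, 'cx': 261.7686435507132, 'cy': 192.52333298968676, 'pose': array([[ 0.98968552,  0.09498745, -0.10723787,  0.36131056],
       [-0.14307507,  0.61766645, -0.77331603, -1.06542572],
       [-0.00721808,  0.78068274,  0.62488587,  0.96352823],
       [ 0.        ,  0.        ,  0.        ,  1.        ]])}
{'clock': 0.1, 'qpos': array([-1.15288714e+00,  2.64656992e-01,  1.60525784e+00, -5.80776090e-06,
        1.27371015e+00, -3.68806501e-02]), 'joint_velocities': array([ 0.00014697, -0.00150289, -0.00424725, -0.00148364,  0.00037102,
       -0.00128065]), 'joint_efforts': array([-4.58765408e-04, -5.16707647e+01, -3.68590343e+01,  4.44353623e-05,
        6.33331278e-03,  1.55182857e-05]), 'position': array([ 0.29630509, -0.60590406,  0.30268939]), 'tcp_rot': array([-3.13956150e+00, -6.93905401e-05,  4.54791476e-01]), 'ft_force': array([ 0.01117934, -0.23839677, -1.2691706 ]), 'torque': array([-0.0048157 ,  0.0175803 ,  0.02259028]), 'grip_force': 0.0, 'gripper_width': 0.08537495315008843}
```

View pics/top0.png

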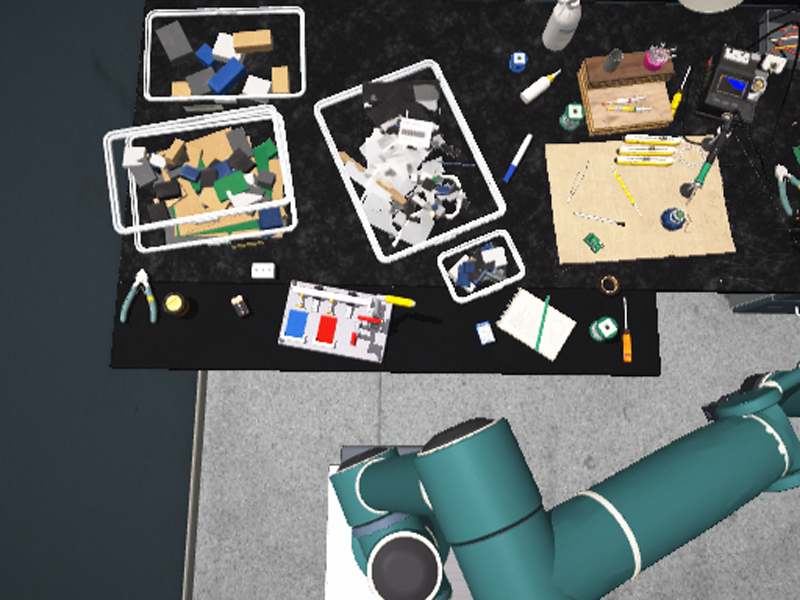

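View pics/side0.png

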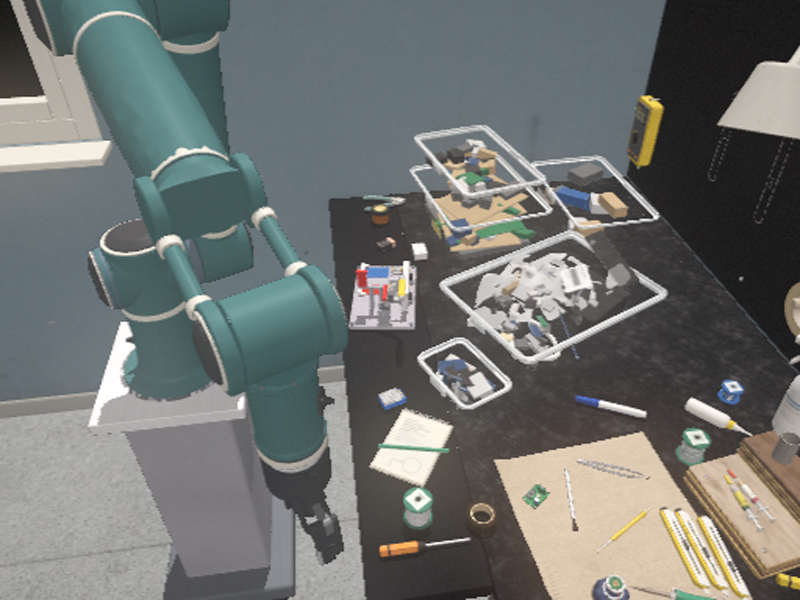

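The top view shows the jig (335,320), the battery (240,306) and the module (485,332), in 800-px coordinates. The side view shows the same layout. I'll enlarge both next.

```bash
cat > h.py <<'E'
import numpy as np, cv2
from station import manip
def ray(n,u,v):
    c=manip.calibration(n);f=192/np.tan(np.radians(c["vertical_fov"])/2);P=np.array(c["pose"])
    d=P[:3,:3]@np.array([(u-c["cx"])/f,-(v-c["cy"])/f,-1]);return P[:3,3],d
def at(n,u,v,z):
    o,d=ray(n,u,v);return o+d*(z-o[2])/d[2]
def proj(n,p):
    c=manip.calibration(n);f=192/np.tan(np.radians(c["vertical_fov"])/2);P=np.array(c["pose"])
    q=P[:3,:3].T@(np.array(p)-P[:3,3]);return c["cx"]+f*q[0]/-q[2],c["cy"]-f*q[1]/-q[2]
def crop(im,x,y,w,h,s): return cv2.resize(im[y:y+h,x:x+w],None,fx=s,fy=s,interpolation=cv2.INTER_CUBIC)
E
python3 - <<'E'
from h import *
t=manip.get_image("top");s=manip.get_image("side")
a=crop(t,175,175,95,60,8)            # jig 760x480
cv2.imwrite("pics/jig.png",a)
b=np.hstack([crop(t,140,180,30,30,13),crop(t,295,197,30,30,13)])
c=np.hstack([crop(s,235,145,30,20,13),crop(s,235,243,30,20,13)])
cv2.imwrite("pics/parts.png",cv2.resize(np.vstack([b,c[:,:]])[:600],None,fx=1,fy=1))
E
```

```text
(no output)
```

View pics/jig.png

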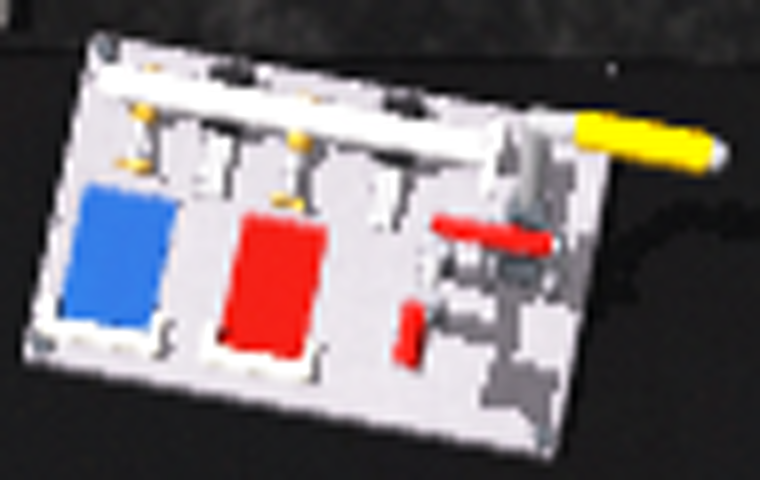

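View pics/parts.png

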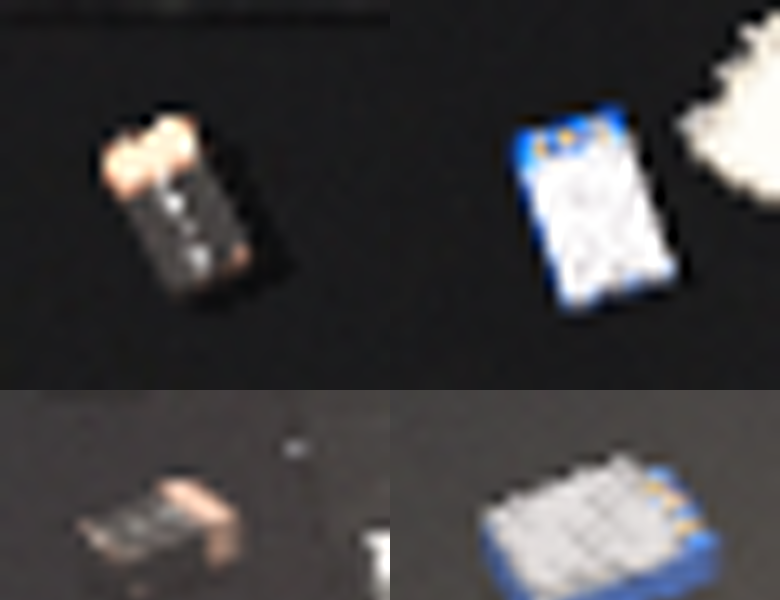

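```bash
cat > fit.py <<'E'
from h import *
from scipy.optimize import least_squares
def nat(x0,y0,s,p): return ((p[0]+.5)/s-.5+x0,(p[1]+.5)/s-.5+y0)
def fit(obs,g):
    # obs: (cam, native px, body xyz)
    def T(v,b):
        c,s=np.cos(v[2]),np.sin(v[2]);return [v[0]+c*b[0]-s*b[1],v[1]+s*b[0]+c*b[1],b[2]]
    f=lambda v:np.concatenate([np.array(proj(n,T(v,b)))-p for n,p,b in obs])
    r=least_squares(f,g,loss="soft_l1",x_scale=[.01,.01,.1]);print(np.round(r.x,4),np.round(np.degrees(r.x[2]),1));print(np.round(f(r.x).reshape(-1,2),1).tolist());return r.x
E
python3 - <<'E'
from fit import *
J=lambda p:nat(175,175,8,p)
jig=fit([("top",J((92,38)),(.07,.125,.012)),("top",J((25,358)),(-.08,.125,.012)),("top",J((550,458)),(-.08,-.115,.012)),("top",J((610,140)),(.07,-.115,.012))],[.5,.1,0])
def inj(p,z):
    q=at("top",*J(p),z)[:2]-jig[:2];c,s=np.cos(jig[2]),np.sin(jig[2]);return np.round([c*q[0]+s*q[1],-s*q[0]+c*q[1]],4)
for n,p,z in [("redTL",(245,213),.012),("redTR",(327,228),.012),("redBR",(302,358),.024),("redBL",(220,343),.024),("bluTL",(90,184),.012),("bluTR",(180,200),.012),("bluBR",(148,328),.024),("bluBL",(62,315),.024),("grip1",(577,132),.13),("grip2",(712,155),.13),("tabtopB",(415,303),.12),("tabtopF",(405,368),.12),("bprobe",(288,205),.022),("mprobe",(133,165),.022)]: print(n,inj(p,z))
B=lambda p:nat(140,180,13,p); S=lambda p:nat(235,145,13,(p[0],p[1]-390))
fit([("top",B((103,165)),(-.013,-.021,.017)),("top",B((195,120)),(.013,-.021,.017)),("top",B((250,255)),(.013,.0235,.017)),("top",B((178,297)),(-.013,.0235,.017)),
("side",S((165,480)),(-.013,-.021,.017)),("side",S((238,520)),(.013,-.021,.017)),("side",S((80,525)),(-.013,.0235,.017)),("side",S((112,558)),(.013,.0235,.017))],[.5,.3,-1.1+3.1])
M=lambda p:nat(295,197,13,(p[0]-390,p[1])); Q=lambda p:nat(235,243,13,(p[0]-390,p[1]-390))
fit([("top",M((515,130)),(.024,.015,.014)),("top",M((622,107)),(.024,-.015,.014)),("top",M((675,270)),(-.024,-.015,.017)),("top",M((568,308)),(-.024,.015,.01)),
("side",Q((660,468)),(.024,.015,.014)),("side",Q((718,545)),(.024,-.015,.014)),("side",Q((485,515)),(-.024,.015,.017))],[.5,-.2,.3])
E
```

```text
[ 0.4726  0.1466 -0.1753] -10.0
[[-0.2, -0.5], [-1.1, 0.4], [0.3, 0.8], [0.8, -0.8]]
redTL [0.0036 0.0402]
redTR [0.0039 0.0032]
redBR [-0.0562  0.0009]
redBL [-0.0565  0.0374]
bluTL [0.0034 0.1104]
bluTR [0.0039 0.0697]
bluBR [-0.0559  0.0696]
bluBL [-0.0574  0.1077]
grip1 [ 0.0455 -0.1018]
grip2 [ 0.0466 -0.158 ]
tabtopB [-0.0352 -0.0498]
tabtopF [-0.0622 -0.0511]
bprobe [0.0092 0.0211]
mprobe [0.0138 0.0919]
[0.4996 0.3664 1.0496] 60.1
[[13.0, 0.2], [-0.3, -0.0], [-11.4, 0.2], [0.3, 0.7], [3.3, 5.7], [0.1, -0.6], [0.0, 0.2], [0.1, -5.6]]
[ 0.4475 -0.1878  0.2985] 17.1
[[0.1, 0.8], [-0.1, 0.2], [0.1, 0.4], [-0.0, 0.1], [0.8, -0.5], [0.3, -0.1], [0.3, 0.1]]
```

```bash
python3 - <<'E'
from fit import *
B=lambda p:nat(140,180,13,p); S=lambda p:nat(235,145,13,(p[0],p[1]-390))
b=fit([("top",B((103,165)),(.013,-.021,.017)),("top",B((195,120)),(-.013,-.021,.017)),("top",B((250,255)),(-.013,.0235,.017)),("top",B((178,297)),(.013,.0235,.017)),
("side",S((165,480)),(.013,-.021,.017)),("side",S((238,520)),(-.013,-.021,.017)),("side",S((80,525)),(.013,.0235,.017)),("side",S((112,558)),(-.013,.0235,.017))],[.5,.3,2.1])
E
```

```text
[0.4992 0.3687 2.0705] 118.6
[[0.1, 0.0], [-0.3, 0.1], [0.9, 0.7], [-0.3, 0.8], [2.0, -0.2], [0.0, -0.6], [-0.1, -0.1], [1.0, 0.1]]
```

```bash
cat > g.py <<'E'
import sys,numpy as np
from station import manip
from scipy.spatial.transform import Rotation as R
JP=np.array([.4726,.1466]);JY=-10.0
def jig(x,y):
    c,s=np.cos(np.radians(JY)),np.sin(np.radians(JY));return JP+[c*x-s*y,s*x+c*y]
def go(p,z,yaw):
    o=manip.observe();A=R.from_euler("xyz",o["tcp_rot"]);B=R.from_euler("xyz",[np.pi,0,np.radians(yaw)])
    d=A.inv().apply(np.array([*p,z])-o["position"]);print("to",np.round([*p,z],3),"d",np.round(d*1000,1),"mm turn",np.round((A.inv()*B).as_rotvec(degrees=True),1),"len",round(np.linalg.norm(d)*1000))
    return
E
python3 -c "
from g import *
go([.4475,-.1878],.15,17.1)"
```

```text
to [ 0.448 -0.188  0.15 ] d [ 319.5 -309.1  153.5] mm turn [-0.1  0.   9. ] len 470
```

```bash
python3 -m crank '[[[0.03,-0.03,0.015],[0,0,1]],[[0.065,-0.063,0.03],[0,0,2]],[[0.098,-0.095,0.046],[0,0,3]],[[0.13,-0.126,0.062],[0,0,4]],[[0.16,-0.155,0.075],[0,0,5]]]' 0 && python3 -m crank '[[[0.042,-0.027,0.015],[0,0,1]],[[0.08,-0.055,0.03],[0,0,2]],[[0.12,-0.09,0.046],[0,0,3]],[[0.16,-0.12,0.062],[0,0,4]],[[0.18,-0.137,0.078],[0,0,4]]]' 0; python3 -c "
from g import *
go([.4475,-.1878],.076,17.1)"
```

```text
clock: 0.7
position: [0.3722, -0.3946, 0.2277]
tcp_rot: [-3.141, 0.0, 0.367]
ft_force: [0.2, -0.0, 0.5]
gripper_width: 0.0852
grip_force: 0.0
clock: 1.2
position: [0.4924, -0.2022, 0.151]
tcp_rot: [3.141, -0.002, 0.298]
ft_force: [-0.0, 0.1, 0.3]
gripper_width: 0.0852
grip_force: 0.0
to [ 0.448 -0.188  0.076] d [-38.8 -27.   74.9] mm turn [ 0.1 -0.1  0. ] len 89
```

```bash
python3 -m crank '[[[-0.02,-0.014,0.0],[0,0,0]],[[-0.0388,-0.027,0.0],[0,0,0]],[[-0.0388,-0.027,0.0],[0,0,0]],[[-0.0388,-0.027,0.025],[0,0,0]],[[-0.0388,-0.027,0.04],[0,0,0]]]' 0 >/dev/null&& python3 - <<'E'
from g import *; from h import *
go([.4475,-.1878],.075,17.1)
b=np.hstack([crop(manip.get_image("top"),290,185,40,50,10),crop(manip.get_image("side"),225,225,40,50,10)])
cv2.imwrite("pics/m1.png",b)
E
```

```text
to [ 0.448 -0.188  0.075] d [ 1.5 -2.3 35.8] mm turn [ 0.1 -0.1 -0.1] len 36
```

View pics/m1.png

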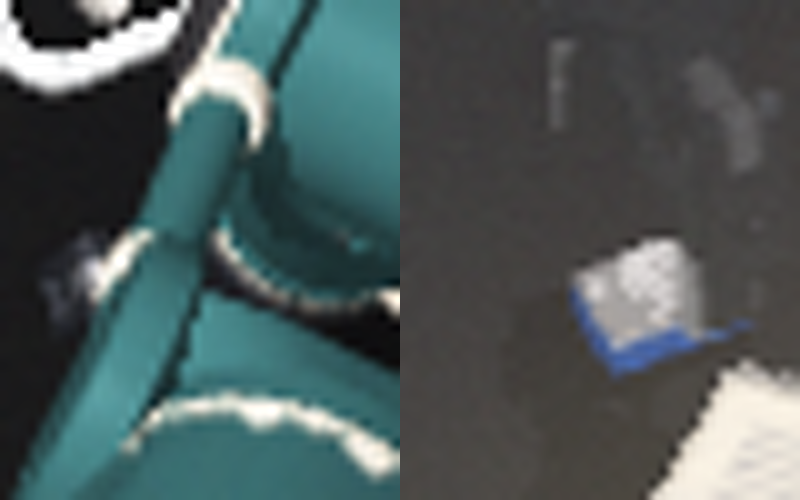

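The side view shows the near finger over the module (690,290), and the top view is hidden by the arm. I'll descend and grip.

```bash
python3 -m crank '[[[0.001,-0.002,0.015],[0,0,0]],[[0.001,-0.002,0.028],[0,0,0]],[[0.001,-0.002,0.036],[0,0,0]],[[0.001,-0.002,0.036],[0,0,0]],[[0.001,-0.002,0.036],[0,0,0]]]' 0 && python3 -m crank '[[[0,0,0],[0,0,0]],[[0,0,0],[0,0,0]],[[0,0,0],[0,0,0]],[[0,0,0],[0,0,0]],[[0,0,0],[0,0,0]]]' 255 && python3 -m crank '[[[0,0,0],[0,0,0]],[[0,0,0],[0,0,0]],[[0,0,-0.02],[0,0,0]],[[0,0,-0.06],[0,0,0]],[[0,0,-0.09],[0,0,0]]]'; python3 -c "
from g import *
go(jig(-.030,.0895),.14,-10)"
```

```text
clock: 2.3
position: [0.4464, -0.1878, 0.075]
tcp_rot: [-3.141, 0.0, 0.298]
ft_force: [0.5, 0.1, 0.5]
gripper_width: 0.0851
grip_force: 0.0
clock: 2.8
position: [0.4489, -0.1893, 0.0774]
tcp_rot: [3.137, -0.005, 0.298]
ft_force: [1.2, -2.7, 9.0]
gripper_width: 0.0283
grip_force: 60.8
clock: 3.3
position: [0.446, -0.1875, 0.1662]
tcp_rot: [-3.141, 0.0, 0.298]
ft_force: [1.2, -0.2, -1.0]
gripper_width: 0.0287
grip_force: 59.7
to [0.459 0.24  0.14 ] d [ 137.4 -404.9   26.3] mm turn [-0.   0.  27.1] len 428
```

```bash
python3 -m crank '[[[0.0,-0.02,-0.04],[0,0,2]],[[0.02,-0.055,-0.075],[0,0,6]],[[0.036,-0.105,-0.09],[0,0,11]],[[0.052,-0.154,-0.09],[0,0,16]],[[0.068,-0.2,-0.09],[0,0,21]]]' >/dev/null&& python3 -c "
from g import *
go(jig(-.030,.0895),.25,-10)"
```

```text
to [0.459 0.24  0.25 ] d [ -10.1 -222.3    6.3] mm turn [-0.  -0.2  5.8] len 223
```

```bash
python3 -m crank '[[[-0.002,-0.048,0],[0,0,2]],[[-0.004,-0.096,0],[0,0,4]],[[-0.006,-0.144,0],[0,0,5]],[[-0.008,-0.19,0],[0,0,5.8]],[[-0.01,-0.22,0.0],[0,0,5.8]]]' >/dev/null&& python3 -m crank '[[[0,0,0.01],[0,0,0]],[[0,0,0.04],[0,0,0]],[[0,0,0.08],[0,0,0]],[[0,0,0.11],[0,0,0]],[[0,0,0.11],[0,0,0]]]' ; python3 - <<'E'
from g import *; from h import *
go(jig(-.030,.0895),.09,-10)
b=np.hstack([crop(manip.get_image("top"),175,175,50,60,8),crop(manip.get_image("side"),220,155,50,60,8)])
cv2.imwrite("pics/m2.png",b)
E
```

```text
clock: 4.8
position: [0.4533, 0.2334, 0.1395]
tcp_rot: [3.135, 0.01, -0.171]
ft_force: [-0.5, 0.0, -1.5]
gripper_width: 0.0285
grip_force: 59.7
to [0.459 0.24  0.09 ] d [ 4.6 -7.7 49.4] mm turn [0.4 0.5 0.2] len 50
```

View pics/m2.png

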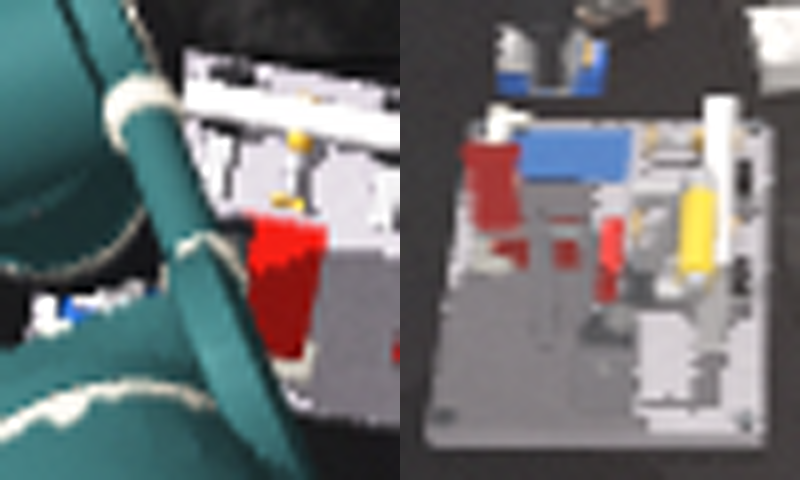

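The side view shows the module held level above the blue bay, with its lower near edge running from (498,93) to (607,95) and the terminals towards the probes. I'll check its offset against the bay.

```bash
python3 - <<'E'
from g import *; from h import *
o=manip.observe();print(o["position"])
def inj(p,z):
    q=at("side",(p[0]-400+.5)/8-.5+220,(p[1]+.5)/8-.5+155,z)[:2]-JP;c,s=np.cos(np.radians(JY)),np.sin(np.radians(JY));return np.round([c*q[0]+s*q[1],-s*q[0]+c*q[1]],4)
q=o["position"][:2]-JP;c,s=np.cos(np.radians(JY)),np.sin(np.radians(JY));print("tcp in jig",c*q[0]+s*q[1],-s*q[0]+c*q[1])
for n,p,z in [("modFrontNear",(498,93),.062),("modBackNear",(607,95),.062),("bayNearFront",(519,180),.012),("bayNearBack",(632,180),.012),("bayFarBack",(632,128),.012),("plateNR",(762,445),.012),("plateNL",(425,445),.012),("plateFR",(772,125),.012),("sleeveTop",(700,190),.138),("sleeveBot",(695,270),.13),("tabtop",(612,220),.12),("redNearBack",(580,268),.012)]:print(n,inj(p,z))
E
```

```text
[0.45692094 0.23516739 0.14438676]
tcp in jig -0.03082042559290248 0.08449920757578001
modFrontNear [-0.0602  0.0714]
modBackNear [-0.0079  0.0708]
bayNearFront [-0.0524  0.0692]
bayNearBack [0.0027 0.0704]
bayFarBack [0.0003 0.1138]
plateNR [ 0.071  -0.1243]
plateNL [-0.0776 -0.1276]
plateFR [0.0699 0.1178]
sleeveTop [ 0.0448 -0.106 ]
sleeveBot [ 0.0444 -0.1504]
tabtop [ 0.007 -0.104]
redNearBack [-0.0179  0.0003]
```

```bash
python3 -c "
from g import *
go(jig(-.027,.0885),.091,-10)"
```

```text
to [0.461 0.238 0.091] d [ 3.9 -4.1 53.4] mm turn [0.1 0.1 0.2] len 54
```

```bash
python3 -m crank '[[[0.004,-0.004,0.01],[0,0,0]],[[0.004,-0.004,0.025],[0,0,0]],[[0.004,-0.004,0.038],[0,0,0]],[[0.004,-0.004,0.042],[0,0,0]],[[0.004,-0.004,0.042],[0,0,0]]]' && python3 -m crank '[[[0,0,0.004],[0,0,0]],[[0,0,0.008],[0,0,0]],[[0,0,0.011],[0,0,0]],[[0,0,0.011],[0,0,0]],[[0,0,0.011],[0,0,0]]]'
```

```text
clock: 5.4
position: [0.4619, 0.2392, 0.1025]
tcp_rot: [3.141, 0.001, -0.17]
ft_force: [0.2, 0.3, -0.8]
gripper_width: 0.0284
grip_force: 59.7
clock: 5.9
position: [0.4621, 0.2393, 0.0918]
tcp_rot: [3.142, 0.0, -0.17]
ft_force: [1.0, -0.0, -1.3]
gripper_width: 0.0284
grip_force: 59.7
```

```bash
python3 -m crank '[[[0,0,0.001],[0,0,0]],[[0,0,0.002],[0,0,0]],[[0,0,0.002],[0,0,0]],[[0,0,0.002],[0,0,0]],[[0,0,0.002],[0,0,0]]]' && python3 -m crank '[[[0,0,0],[0,0,0]],[[0,0,0],[0,0,0]],[[0,0,0],[0,0,0]],[[0,0,0],[0,0,0]],[[0,0,0],[0,0,0]]]' 120 && python3 -m crank '[[[0,0,-0.02],[0,0,0]],[[0,0,-0.06],[0,0,0]],[[0,0,-0.1],[0,0,0]],[[0,-0.04,-0.1],[0,0,0]],[[0,-0.08,-0.1],[0,0,0]]]' 120; python3 -c "
from g import *
go([.4992,.3687],.19,28.6)
go([.4992,.3687],.078,28.6)"
```

```text
clock: 6.4
position: [0.4621, 0.2393, 0.0899]
tcp_rot: [-3.142, -0.0, -0.17]
ft_force: [-0.6, 0.8, -0.6]
gripper_width: 0.0287
grip_force: 59.7
clock: 6.9
position: [0.4621, 0.2393, 0.0899]
tcp_rot: [-3.142, -0.0, -0.17]
ft_force: [-0.5, -0.1, -0.4]
gripper_width: 0.0449
grip_force: 0.0
clock: 7.4
position: [0.4771, 0.319, 0.1927]
tcp_rot: [-3.138, -0.004, -0.172]
ft_force: [-0.5, 0.5, -0.3]
gripper_width: 0.0454
grip_force: 0.0
to [0.499 0.369 0.19 ] d [ 13.3 -52.7   2.9] mm turn [ -0.1  -0.3 -38.5] len 54
to [0.499 0.369 0.078] d [ 12.8 -52.4 114.9] mm turn [ -0.1  -0.3 -38.5] len 127
```

```bash
python3 -m crank '[[[0.003,-0.012,0],[0,0,-8]],[[0.006,-0.024,0],[0,0,-16]],[[0.009,-0.036,0],[0,0,-24]],[[0.012,-0.048,0],[0,0,-32]],[[0.013,-0.053,0.0],[0,0,-38.5]]]' 75 >/dev/null&& python3 -m crank '[[[0,0,0],[0,0,0]],[[0,0,0],[0,0,0]],[[0,0,0.02],[0,0,0]],[[0,0,0.04],[0,0,0]],[[0,0,0.05],[0,0,0]]]' ; python3 - <<'E'
from g import *; from h import *
go([.4992,.3687],.078,28.6)
t=manip.get_image("top")
b=np.hstack([crop(t,140,175,40,60,10),crop(manip.get_image("side"),225,140,40,60,10)])
cv2.imwrite("pics/b1.png",b)
E
```

```text
clock: 8.4
position: [0.4963, 0.3671, 0.138]
tcp_rot: [3.141, 0.003, 0.5]
ft_force: [-1.3, -0.5, -0.9]
gripper_width: 0.0605
grip_force: 0.0
to [0.499 0.369 0.078] d [ 3.5 -0.1 60. ] mm turn [0.  0.2 0. ] len 60
```

View pics/b1.png

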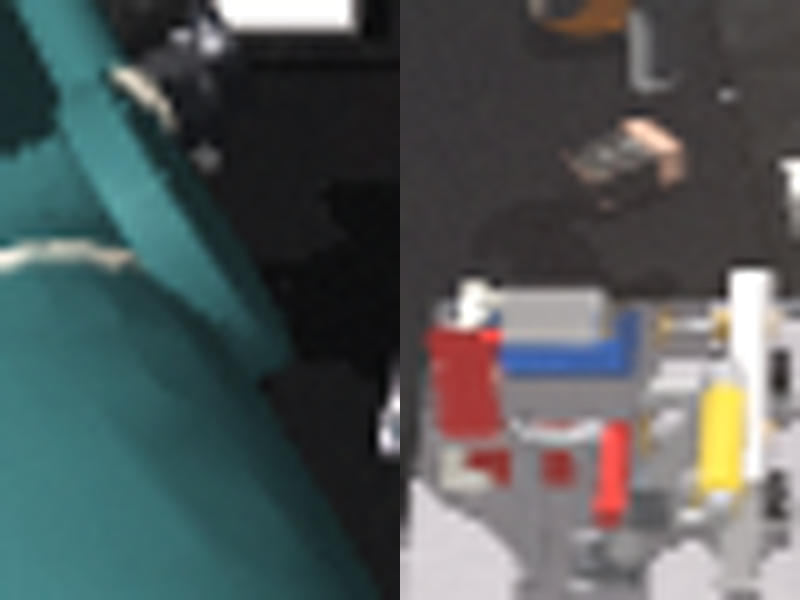

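The side view shows the module flat in the blue bay (565,340) and the battery at (630,160) under the gripper. Next I'll grasp the battery.

```bash
python3 -m crank '[[[0.002,0,0.02],[0,0,0]],[[0.002,0,0.04],[0,0,0]],[[0.002,0,0.053],[0,0,0]],[[0.002,0,0.058],[0,0,0]],[[0.002,0,0.058],[0,0,0]]]' && python3 -m crank '[[[0,0,0],[0,0,0]],[[0,0,0],[0,0,0]],[[0,0,0],[0,0,0]],[[0,0,0],[0,0,0]],[[0,0,0],[0,0,0]]]' 255 && python3 -m crank '[[[0,0,-0.01],[0,0,0]],[[0,0,-0.03],[0,0,0]],[[0,0,-0.07],[0,0,0]],[[0,0,-0.11],[0,0,0]],[[0,0,-0.13],[0,0,0]]]'; python3 -c "
from g import *
go(jig(-.030,.0205),.20,-10)"
```

```text
clock: 9.0
position: [0.499, 0.369, 0.0815]
tcp_rot: [3.141, 0.001, 0.502]
ft_force: [0.7, -0.5, -0.3]
gripper_width: 0.0597
grip_force: 0.0
clock: 9.5
position: [0.5001, 0.3698, 0.0834]
tcp_rot: [-3.141, -0.003, 0.502]
ft_force: [0.1, -0.3, 5.7]
gripper_width: 0.0238
grip_force: 59.5
clock: 10.0
position: [0.5004, 0.37, 0.2163]
tcp_rot: [-3.141, -0.005, 0.502]
ft_force: [1.1, 0.4, 0.9]
gripper_width: 0.0239
grip_force: 59.0
to [0.447 0.172 0.2  ] d [-142.5  147.7   15.5] mm turn [-0.1 -0.3 38.8] len 206
```

```bash
python3 -m crank '[[[-0.028,0.029,0],[0,0,8]],[[-0.057,0.059,0],[0,0,16]],[[-0.085,0.089,0],[0,0,24]],[[-0.114,0.118,0],[0,0,32]],[[-0.138,0.1477,0.0],[0,0,38.8]]]' >/dev/null&& python3 -m crank '[[[0,0,0],[0,0,0]],[[0,0,0],[0,0,0]],[[0,0,0.02],[0,0,0]],[[0,0,0.05],[0,0,0]],[[0,0,0.07],[0,0,0]]]' ; python3 - <<'E'
from g import *; from h import *
go(jig(-.030,.0205),.095,-10)
b=np.hstack([crop(manip.get_image("top"),175,175,50,60,8),crop(manip.get_image("side"),220,155,50,60,8)])
cv2.imwrite("pics/b2.png",b)
E
```

```text
clock: 11.0
position: [0.4492, 0.1744, 0.1408]
tcp_rot: [-3.141, 0.0, -0.173]
ft_force: [-0.3, 0.2, -1.1]
gripper_width: 0.0241
grip_force: 59.1
to [0.447 0.172 0.095] d [-2.2  2.9 45.8] mm turn [-0.   0.   0.1] len 46
```

View pics/b2.png

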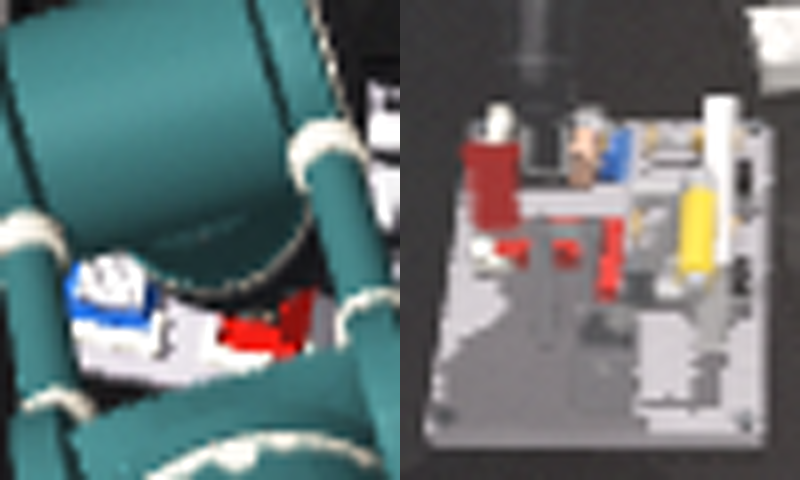

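Top view: the module lies flat in its bay behind the stop (115,300). Side view: the battery is held with its copper end towards the probes, its lower near corner at about (594,185).

```bash
python3 - <<'E'
from g import *; from h import *
o=manip.observe()
def inj(p,z,w="side"):
    q=at(w,(p[0]-400*(w=="side")+.5)/8-.5+(220 if w=="side" else 175),(p[1]+.5)/8-.5+(155 if w=="side" else 175),z)[:2]-JP;c,s=np.cos(np.radians(JY)),np.sin(np.radians(JY));return np.round([c*q[0]+s*q[1],-s*q[0]+c*q[1]],4)
q=o["position"][:2]-JP;c,s=np.cos(np.radians(JY)),np.sin(np.radians(JY));print("tcp in jig",c*q[0]+s*q[1],-s*q[0]+c*q[1])
for n,p,z in [("termNearLow",(594,185),.059),("termNearTop",(600,158),.076),("frontNear",(525,180),.059)]:print(n,inj(p,z))
for p in [(65,280),(155,320),(72,315),(150,328)]: print("modtop front",inj(p,.012,"top"),inj(p,.029,"top"))
go(jig(-.028,.0205),.097,-10)
E
```

```text
tcp in jig -0.029725544261580146 0.022294800718287166
termNearLow [-0.0098  0.0027]
termNearTop [-0.0063  0.0007]
frontNear [-0.042   0.0059]
modtop front [-0.0407  0.112 ] [-0.0426  0.1089]
modtop front [-0.0507  0.0693] [-0.0525  0.0667]
modtop front [-0.0553  0.1056] [-0.0571  0.1026]
modtop front [-0.0545  0.0707] [-0.0563  0.0681]
to [0.449 0.172 0.097] d [ 2.   1.7 41.9] mm turn [0.2 0.3 0.1] len 42
```

```bash
python3 -m crank '[[[0.002,0.002,0.01],[0,0,0]],[[0.002,0.002,0.025],[0,0,0]],[[0.002,0.002,0.034],[0,0,0]],[[0.002,0.002,0.04],[0,0,0]],[[0.002,0.002,0.042],[0,0,0]]]' && python3 -m crank '[[[0,0,0.001],[0,0,0]],[[0,0,0.002],[0,0,0]],[[0,0,0.003],[0,0,0]],[[0,0,0.003],[0,0,0]],[[0,0,0.003],[0,0,0]]]'
```

```text
clock: 11.6
position: [0.4509, 0.1711, 0.0996]
tcp_rot: [3.142, 0.0, -0.175]
ft_force: [0.6, 0.4, -0.7]
gripper_width: 0.0236
grip_force: 59.1
clock: 12.1
position: [0.451, 0.171, 0.097]
tcp_rot: [-3.141, -0.0, -0.175]
ft_force: [-0.3, 0.5, -0.4]
gripper_width: 0.0241
grip_force: 59.1
```

```bash
python3 -m crank '[[[0,0,0.001],[0,0,0]],[[0,0,0.002],[0,0,0]],[[0,0,0.002],[0,0,0]],[[0,0,0.002],[0,0,0]],[[0,0,0.002],[0,0,0]]]' && python3 -m crank '[[[0,0,0.001],[0,0,0]],[[0,0,0.002],[0,0,0]],[[0,0,0.0025],[0,0,0]],[[0,0,0.0025],[0,0,0]],[[0,0,0.0025],[0,0,0]]]'
```

```text
clock: 12.6
position: [0.451, 0.171, 0.0953]
tcp_rot: [-3.142, -0.0, -0.175]
ft_force: [-0.7, -0.7, 6.5]
gripper_width: 0.0241
grip_force: 59.7
clock: 13.1
position: [0.4512, 0.1711, 0.0952]
tcp_rot: [3.141, 0.001, -0.175]
ft_force: [-10.2, -3.9, 26.4]
gripper_width: 0.0239
grip_force: 62.1
```

```bash
python3 -m crank '[[[0,0,-0.002],[0,0,0]],[[0,0,-0.0025],[0,0,0]],[[0,0,-0.0025],[0,0,0]],[[0,0,-0.0025],[0,0,0]],[[0,0,-0.0025],[0,0,0]]]' && python3 -m crank '[[[0,0,0],[0,0,0]],[[0,0,0],[0,0,0]],[[0,0,0],[0,0,0]],[[0,0,0],[0,0,0]],[[0,0,0],[0,0,0]]]' 130 && python3 -m crank '[[[0,0,-0.02],[0,0,0]],[[0,0,-0.06],[0,0,0]],[[0,0,-0.1],[0,0,0]],[[0,0,-0.13],[0,0,0]],[[0,0,-0.15],[0,0,0]]]' 130; python3 -c "
from g import *
go(jig(-.049,-.10),.25,80)
go(jig(-.049,-.10),.25,-10)"
```

```text
clock: 13.6
position: [0.4514, 0.1712, 0.0953]
tcp_rot: [-3.141, -0.001, -0.175]
ft_force: [-1.7, -0.2, 7.0]
gripper_width: 0.0244
grip_force: 59.9
clock: 14.1
position: [0.4507, 0.1709, 0.0946]
tcp_rot: [3.141, 0.0, -0.175]
ft_force: [-0.0, -0.4, -1.0]
gripper_width: 0.0421
grip_force: 0.0
clock: 14.6
position: [0.4518, 0.1713, 0.2478]
tcp_rot: [-3.14, -0.003, -0.175]
ft_force: [0.4, 0.6, 0.4]
gripper_width: 0.0418
grip_force: 0.0
to [0.407 0.057 0.25 ] d [-24.2 120.7  -2.5] mm turn [  0.1  -0.2 -90. ] len 123
to [0.407 0.057 0.25 ] d [-24.2 120.7  -2.5] mm turn [-0.1 -0.2 -0. ] len 123
```

```bash
python3 -m crank '[[[-0.006,0.03,0],[0,0,0]],[[-0.012,0.06,0],[0,0,0]],[[-0.018,0.09,0],[0,0,0]],[[-0.024,0.12,0],[0,0,0]],[[-0.024,0.121,0.0],[0,0,0]]]' 255 >/dev/null&& python3 -m crank '[[[0,0,0],[0,0,0]],[[0,0,0.02],[0,0,0]],[[0,0,0.05],[0,0,0]],[[0,0,0.07],[0,0,0]],[[0,0,0.07],[0,0,0]]]' ; python3 -c "
from g import *
for y,z in [(-.1,.178),(-.055,.178),(-.045,.172),(-.035,.165),(-.028,.158),(-.02,.154)]: go(jig(-.049,y),z,-10)"
```

```text
clock: 15.6
position: [0.4041, 0.0567, 0.1719]
tcp_rot: [3.14, 0.006, -0.174]
ft_force: [-1.5, -0.6, -0.0]
gripper_width: -0.0002
grip_force: 0.0
to [0.407 0.057 0.178] d [ 2.8 -0.4 -6.1] mm turn [0.1 0.4 0. ] len 7
to [0.415 0.101 0.178] d [  2.8 -45.4  -6.1] mm turn [0.1 0.4 0. ] len 46
to [0.417 0.111 0.172] d [  2.8 -55.4  -0.2] mm turn [0.1 0.4 0. ] len 55
to [0.418 0.121 0.165] d [  2.9 -65.4   6.8] mm turn [0.1 0.4 0. ] len 66
to [0.419 0.128 0.158] d [  2.9 -72.4  13.8] mm turn [0.1 0.4 0. ] len 74
to [0.421 0.135 0.154] d [  2.9 -80.4  17.8] mm turn [0.1 0.4 0. ] len 82
```

```bash
python3 -m crank '[[[0,-0.01,0],[0,0,0]],[[0,-0.02,0],[0,0,0]],[[0,-0.03,0],[0,0,0]],[[0,-0.038,0],[0,0,0]],[[0,-0.045,0],[0,0,0]]]' && python3 -m crank '[[[0,-0.005,0.003],[0,0,0]],[[0,-0.01,0.006],[0,0,0]],[[0,-0.015,0.01],[0,0,0]],[[0,-0.02,0.013],[0,0,0]],[[0,-0.02,0.013],[0,0,0]]]' && python3 -m crank '[[[0,-0.003,0.003],[0,0,0]],[[0,-0.006,0.006],[0,0,0]],[[0,-0.009,0.008],[0,0,0]],[[0,-0.012,0.01],[0,0,0]],[[0,-0.013,0.01],[0,0,0]]]'; python3 - <<'E'
from g import *; from h import *
go(jig(-.049,-.02),.154,-10)
b=np.hstack([crop(manip.get_image("top"),175,175,50,60,8),crop(manip.get_image("side"),220,155,50,60,8)])
cv2.imwrite("pics/c1.png",b)
E
```

```text
clock: 16.1
position: [0.4147, 0.1013, 0.1756]
tcp_rot: [-3.141, -0.002, -0.174]
ft_force: [-0.3, -0.8, -0.3]
gripper_width: 0.0002
grip_force: 0.6
clock: 16.6
position: [0.4172, 0.1203, 0.1611]
tcp_rot: [3.141, 0.001, -0.175]
ft_force: [0.0, 0.9, -0.4]
gripper_width: -0.0002
grip_force: 0.0
clock: 17.1
position: [0.4197, 0.1332, 0.1515]
tcp_rot: [-3.141, 0.0, -0.175]
ft_force: [-0.4, 0.0, 0.1]
gripper_width: 0.0001
grip_force: 0.0
to [0.421 0.135 0.154] d [ 0.8 -2.4 -2.5] mm turn [-0.  0. -0.] len 4
```

View pics/c1.png

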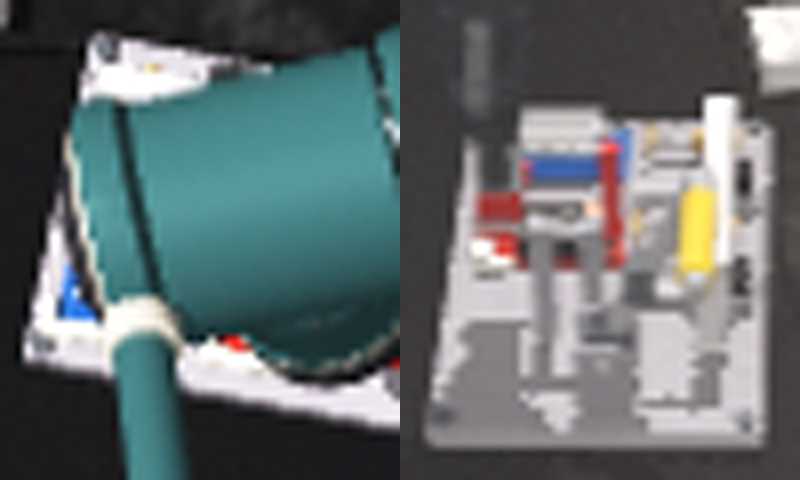

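The side view shows the catch flipped, with its red bar upright at (610,150–200). The battery (575,215) is in its bay and the lever is still at rest (697,235).

```bash
python3 -m crank '[[[0,0,-0.02],[0,0,0]],[[0,0,-0.05],[0,0,0]],[[0,0,-0.09],[0,0,0]],[[0,0,-0.12],[0,0,0]],[[0,0,-0.12],[0,0,0]]]' 100; python3 -c "
from g import *
print(manip.observe()['qpos'])
go(jig(.0455,-.13),.27,80)
go(jig(.0455,-.13),.27,-100)"
```

```text
clock: 17.7
position: [0.4226, 0.1336, 0.2773]
tcp_rot: [-3.137, -0.009, -0.175]
ft_force: [-0.3, 0.4, -0.4]
gripper_width: 0.0519
grip_force: 0.0
[ 2.49870515e-01 -1.73942596e-01  2.11029975e+00  2.97904512e-04
  1.19498780e+00  1.99586785e+00]
to [0.495 0.011 0.27 ] d [ 92.5 108.5   7.6] mm turn [  0.2  -0.6 -90. ] len 143
to [0.495 0.011 0.27 ] d [ 92.5 108.5   7.6] mm turn [-0.6 -0.2 90. ] len 143
```

```bash
python3 -m crank '[[[0.01,0.012,0],[0,0,-8.5]],[[0.02,0.025,0],[0,0,-17]],[[0.03,0.036,0],[0,0,-25.5]],[[0.04,0.047,0],[0,0,-34]],[[0.05,0.058,0],[0,0,-42]]]' 100 >/dev/null; python3 -c "
from g import *
go(jig(.0455,-.13),.27,80)"
```

```text
to [0.495 0.011 0.27 ] d [ 0.8 66.5  0.7] mm turn [ -0.1   0.  -47.7] len 67
```

```bash
python3 -m crank '[[[0,0.013,0],[0,0,-8.5]],[[0,0.026,0],[0,0,-17]],[[0,0.039,0],[0,0,-25.5]],[[0,0.052,0],[0,0,-34]],[[0.001,0.066,0],[0,0,-42.5]]]' 100 >/dev/null; python3 -m crank '[[[0,0,0],[0,0,-5]],[[0,0,0],[0,0,-5]],[[0,0,0],[0,0,-5]],[[0,0,0],[0,0,-5]],[[0,0,0],[0,0,-5]]]' 100 >/dev/null; python3 -c "
from g import *
go(jig(.0455,-.13),.183,80)"
```

```text
to [0.495 0.011 0.183] d [-1.   0.6 88.7] mm turn [-0.  -0.  -0.6] len 89
```

```bash
python3 -m crank '[[[-0.001,0,0.02],[0,0,0]],[[-0.001,0,0.045],[0,0,0]],[[-0.001,0,0.07],[0,0,0]],[[-0.001,0,0.088],[0,0,0]],[[-0.001,0,0.088],[0,0,0]]]' 100 && python3 -m crank '[[[0,0,0],[0,0,0]],[[0,0,0],[0,0,0]],[[0,0,0],[0,0,0]],[[0,0,0],[0,0,0]],[[0,0,0],[0,0,0]]]' 255;  python3 -c "
from g import *
go(jig(.0455,-.13),.183,80)"
```

```text
clock: 19.7
position: [0.4922, 0.0108, 0.1809]
tcp_rot: [-3.136, 0.001, 1.387]
ft_force: [-0.4, -0.0, 0.8]
gripper_width: 0.0518
grip_force: 0.0
clock: 20.2
position: [0.4948, 0.0107, 0.1855]
tcp_rot: [3.14, -0.0, 1.387]
ft_force: [-3.5, 1.7, 6.4]
gripper_width: 0.014
grip_force: 58.6
to [0.495 0.011 0.183] d [ 0.  -0.   2.5] mm turn [ 0.1 -0.  -0.5] len 3
```

Gripped: the opening is 14 mm on the 16 mm sleeve. Pulling along the arc.

```bash
python3 -m crank '[[[0,-0.007,-0.003],[0,0,0]],[[0,-0.014,-0.0055],[0,0,0]],[[0,-0.0215,-0.0075],[0,0,0]],[[0,-0.0285,-0.009],[0,0,0]],[[0,-0.036,-0.0097],[0,0,0]]]' && python3 -m crank '[[[0,-0.0075,-0.0003],[0,0,0]],[[0,-0.015,0.0],[0,0,0]],[[0,-0.0225,0.001],[0,0,0]],[[0,-0.029,0.0025],[0,0,0]],[[0,-0.036,0.005],[0,0,0]]]' && python3 -c "
from g import *
o=manip.observe();q=o['position'][:2]-JP;c,s=np.cos(np.radians(JY)),np.sin(np.radians(JY));print(c*q[0]+s*q[1],-s*q[0]+c*q[1])"
```

```text
clock: 20.7
position: [0.4633, 0.0161, 0.197]
tcp_rot: [3.128, 0.0, 1.388]
ft_force: [8.0, -5.4, 2.0]
gripper_width: 0.0141
grip_force: 58.3
clock: 21.2
position: [0.4302, 0.0218, 0.1955]
tcp_rot: [3.123, 0.002, 1.388]
ft_force: [2.9, -9.6, 27.0]
gripper_width: 0.0138
grip_force: 63.3
-0.020084111845974927 -0.13026785347616474
```

```bash
python3 -m crank '[[[0,0,-0.003],[0,0,0]],[[0,0,-0.006],[0,0,0]],[[0,0,-0.006],[0,0,0]],[[0,0,-0.006],[0,0,0]],[[0,0,-0.006],[0,0,0]]]' && python3 -c "
from g import *
o=manip.observe();q=o['position'][:2]-JP;c,s=np.cos(np.radians(JY)),np.sin(np.radians(JY));print(c*q[0]+s*q[1],-s*q[0]+c*q[1],o['torque'])"
```

```text
clock: 21.7
position: [0.4266, 0.0225, 0.1954]
tcp_rot: [3.132, 0.001, 1.388]
ft_force: [10.5, -5.6, -10.7]
gripper_width: 0.0138
grip_force: 60.6
-0.023711253902318034 -0.13020731491631576 [-0.95651041 -2.00161473  0.16050863]
```

```bash
python3 -m crank '[[[0,-0.004,0.0025],[0,0,0]],[[0,-0.008,0.004],[0,0,0]],[[0,-0.012,0.0055],[0,0,0]],[[0,-0.015,0.007],[0,0,0]],[[0,-0.015,0.007],[0,0,0]]]' && python3 -c "
from g import *
o=manip.observe();q=o['position'][:2]-JP;c,s=np.cos(np.radians(JY)),np.sin(np.radians(JY));print(c*q[0]+s*q[1],-s*q[0]+c*q[1],o['torque'])"
```

```text
clock: 22.2
position: [0.4141, 0.0247, 0.1921]
tcp_rot: [3.126, 0.002, 1.388]
ft_force: [6.2, -8.1, 7.1]
gripper_width: 0.014
grip_force: 61.0
-0.03639713303344017 -0.13024571429769763 [-1.46517224 -1.46555137  0.07605255]
```

```bash
python3 -m crank '[[[0,-0.003,0.001],[0,0,0]],[[0,-0.006,0.002],[0,0,0]],[[0,-0.008,0.003],[0,0,0]],[[0,-0.008,0.003],[0,0,0]],[[0,-0.008,0.003],[0,0,0]]]' && python3 -c "
from g import *
o=manip.observe();q=o['position'][:2]-JP;c,s=np.cos(np.radians(JY)),np.sin(np.radians(JY));print(c*q[0]+s*q[1],-s*q[0]+c*q[1],o['torque'])" && python3 -m crank '[[[0,-0.002,0.0005],[0,0,0]],[[0,-0.004,0.001],[0,0,0]],[[0,-0.004,0.001],[0,0,0]],[[0,-0.004,0.001],[0,0,0]],[[0,-0.004,0.001],[0,0,0]]]' && python3 - <<'E'
from g import *; from h import *
o=manip.observe();q=o['position'][:2]-JP;c,s=np.cos(np.radians(JY)),np.sin(np.radians(JY));print(c*q[0]+s*q[1],-s*q[0]+c*q[1],o['torque'])
b=np.hstack([crop(manip.get_image("top"),175,175,50,60,8),crop(manip.get_image("side"),220,155,50,60,8)])
cv2.imwrite("pics/l1.png",b)
E
```

```text
clock: 22.7
position: [0.4076, 0.0258, 0.1897]
tcp_rot: [3.123, 0.002, 1.388]
ft_force: [8.3, -10.2, 6.8]
gripper_width: 0.014
grip_force: 60.2
-0.04298490549283421 -0.13027017397238844 [-1.71530777 -1.92795634  0.10006366]
clock: 23.2
position: [0.4067, 0.026, 0.1896]
tcp_rot: [3.115, 0.002, 1.389]
ft_force: [18.0, -12.4, 2.0]
gripper_width: 0.0137
grip_force: 59.6
-0.043958999644560695 -0.1302061994568023 [-2.08198809 -3.30614696  0.12279761]
```

View pics/l1.png

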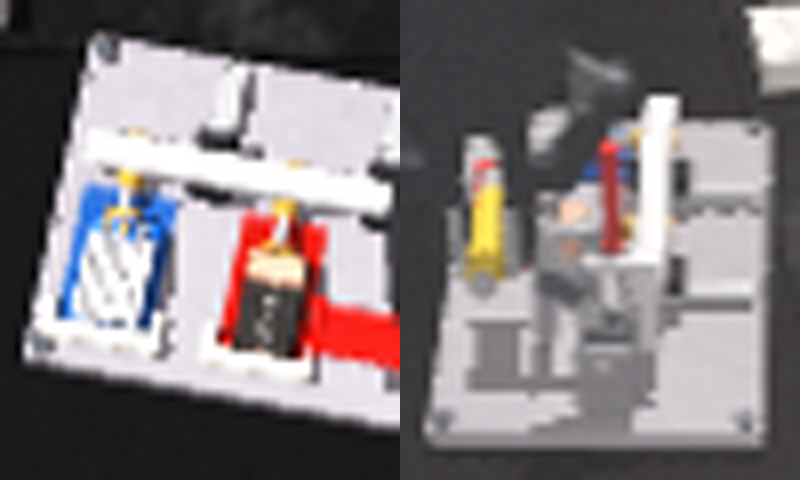

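The top view shows both parts flat against their stops, with the probes on their terminals at (122,210) and (285,235). Over the last 4 mm of command the lever gave only 1 mm and the force rose from 8 to 18 N, so it is at its stop.

```bash
python3 -c "
from station import manip
print(manip.job_done())"
```

```text
the job is handed in; nothing more can be done
None
```

I handed the job in at about 23 s: the battery and module lie flat in their bays with the probes pressed on their terminals, the catch is flipped clear, and the arm is still holding the lever at its stop.

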